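# Set out the bench for the next extraction

## Task

Set out the bench for the next sample: the tall beaker in the middle of the stirrer's plate with its cover centred on top, the small weighing cup in the middle of the balance's pan, the brown solvent bottle on the bench just left of the stirrer, and the salt jar on the bench just right of the balance, each about 2 cm clear of the housing and level with the centre of the plate or pan (left and right as seen from the robot, facing the instruments' fronts). Keep all of it upright, let nothing fall over, and leave the single orange-capped tube and the spatula where they are.

Things in the scene. Friction and masses are not known exactly. Their poses are not given: they have to be found in the camera images.
- stirrer: Magnetic stirrer, fixed: low white housing, pale round plate on top (diameter 100, top 55 mm above the bench), black knob in front. Origin on the bench under the plate's centre; x to its back (away from the robot), y to its left; turned up to 0.15 rad. Housing x -85 (knob -94) to +58, y -57.5 to +57.5, 50 mm high. Bottle's place: y +104.5, x 0 (mm).
- balance: Compact balance, fixed: low grey housing, round steel pan (diameter 90, top 56 mm above the bench), sloping white front panel with display. Origin on the bench under the pan's centre; x to its back (away from the robot), y to its left; turned up to 0.15 rad. Housing x -95 to +60, y -70 to +70, 46 mm high. Jar's place: y -116, x 0 (mm).
- beaker: Tall clear plastic beaker, open on top, with white graduations: diameter 60 mm, height 82 mm, wall 2.5 mm, about 90 g. Origin at the centre of its underside, z up. Grip it across the outside.
- cover: Cover for the tall beaker: flat round plate, white on top with a grey rim, diameter 74 mm, 6 mm thick, with a round grey knob in the middle, diameter 18 mm, from 6 to 32 mm above the underside; 50 g. It simply rests on the beaker's rim. Origin at the centre of its underside, z up. It starts on the bench, knob up.
- cup: Small white weighing cup, open on top: diameter 42 mm, height 50 mm, wall 2 mm, about 40 g. Origin at the centre of its underside, z up.
- bottle: Brown glass solvent bottle with a paper label: body diameter 54 mm up to 88 mm high, then a shoulder to a short neck (diameter 26 mm) at 104 mm, and a black screw cap, diameter 32 mm, from 109 to 135 mm (its top), closed; about 220 g. Origin at the centre of its underside, z up. Lift it by the cap.
- jar: Salt jar, closed: squat white jar with a paper label, diameter 48 mm, with a ribbed white screw cap, diameter 52 mm, from 50 to 70 mm (its top); about 130 g. Origin at the centre of its underside, z up.
- tube: Sample tube, stays put: standing white tube, diameter 29 mm, orange cap diameter 34 mm, 114 mm tall in all, 80 g, loose. Origin at the centre of its underside. It, the beaker, cover, cup, jar and bottle start in one row along y in front of the instruments, in any order, centres at least 110 mm apart.
- spatula: Steel spatula, not to be moved: lies flat on the bench, 170 mm long along its y axis, 12 mm wide, 5 mm high, loose, in front of the gap between the instruments. Origin at the middle of its underside.
Mind the look-alikes: they are no part of the job. There is more than one size of the bottle; the job needs the largest.

How it is judged:
By the outcome, as a careful person would: the job done as asked, in the order asked, and still so for the second after the job is handed in, with the robot touching nothing.
It also fails if it takes over 144 s, if anything falls off the work surface, if the arm or the gripper's body presses on something with over 40 N, if the wrist force passes 120 N, or if a joint passes its speed limit or range.

## Robot

A 6-joint arm with a two-finger parallel gripper is mounted at the origin on the work surface. World frame = base frame: x ahead of the robot, y to its left, z up, the work surface at z = 0. Lengths are in m, angles in rad, forces in N, time in s.
With the tool pointing down it reaches from about 0.425 to 0.95 m from the base axis. Payload 3.5 kg.
Tool frame: the origin (TCP) lies at the very end of the fingers, on their centre line; the grasp point (between the pads) lies ctrl.pinch_z behind it (ctrl.pinch_z is the distance from the TCP to the grasp point, in m); z points along the fingers, y is the line along which they close (so a half turn about z gives the same grasp; the last joint's range is limited). The gripper opens to 85 mm and grips with 20 to 120 N. Pads are 22 mm wide; open, the fingers measure 114 mm over their backs; the gripper's body (76 mm by 85 mm) begins 54 mm behind the grasp point. The pads swing forward as they close: fully open they stand 13 mm farther back than shut.
Start: joints at [1.157, 0.286, 1.577, -0, 1.279, -0.15], TCP at [0.176, 0.652, 0.196] pointing down, gripper open.
Joint ranges: [-2.77, 2.77], [-0.9, 2.22], [0.21, 2.48], [-1.53, 4.67], [0.24, 2.81], [-2.84, 2.84]. Speed limits (rad/s): [2.79, 2.79, 3.14, 3.14, 3.14, 3.14].

## Interface

Orientations are given as a unit quaternion [x, y, z, w].
In Python, from plant import ctrl gives the robot as it stands.
- The arm moves only by the shell command python3 -m inch [FORCE], which reads ROWS from standard input. ROWS is a JSON list of rows, 1 to 10 of them, each of 7 numbers: dx, dy, dz in shares of 800 mm (1.0 is 800 mm), then a rotation vector rx, ry, rz in fractions of the full range, 1 being 90 degrees, then the opening from 0.0 (shut) to 1.0 (fully open); each row is the pose to reach, as a shift and turn from the pose commanded when the command began, along the tool's axes at that moment; what a row does not reach only later rows make up. A row lasts 1/8 s, in which the tool goes at most 0.0625 m and 0.188 rad, less where a joint would pass 70% of its speed; a pose out of reach is approached as far as the arm can. The fingers move at their own pace and stop on an object; FORCE is the grip in N (left out, the last holds). Time passes only in rows, so rows that do not move let the fingers close. It prints the time, the measured TCP pose, the force, the opening and the grip force at its end. A shift or turn number past 1, either way, is cut back to 1. Input that does not fit is refused with a message, and nothing moves.
- ctrl.get_state(): the state, without advancing time (a new reading comes with each control period).
- ctrl.read_camera(name): name is "side" or "top"; returns a dict with "pixels" (480x640x3 uint8, red, green, blue), "camera_matrix" (3x3 intrinsics, pixels), "xyz" and "orientation" of the camera in the world. Camera axes: x right, y down, z forward; pixel columns grow to the right and rows downward; lengths in m; the calibration is good to about 2 mm. A picture is of the moment at which its call begins. There is no depth.
- ctrl.sign_off(): hands the job in; it is judged then, once.
Trained networks look in the newest picture that a camera, given by its name, has taken for a name from the list of things; names that differ only in an ending like _2 or _b are one class to them, and where a whole thing is asked for, a point or a joint stands for the part that bears it (a point fixed in the world has none). Each returns a list of dicts, best first, with "conf" (0 to 1); they miss things now and then, are a little off and sometimes report something else, mostly with a low value. They report only what shows in the picture. A call takes as long as a camera call. They do not tell look-alikes from the thing itself.
- ctrl.recognise(camera, thing): "position" ([x, y, z] in m, in world coordinates, good to about 4 mm: the middle of the surface that is visible of it).
- ctrl.masks_of(camera, thing): "region" (480x640 bool, what is visible of it).
- ctrl.mark_of(camera, thing): "position" ([x, y, z] in m, in world coordinates, good to about 4 mm: a listed point, or the origin of a listed thing).
The state is a dict: "time": time; "qpos": joint angles; "dq": joint speeds; "joint_efforts": joint torques, N m; "eef_pos": TCP position; "tcp_rot": TCP orientation; "contact_force": force on the tool from outside, world axes, zero at the start; "wrist_torque": the same for the moment, N m; "opening": opening from 0.0 (shut) to 1.0 (fully open); "finger_force": force on a finger pad.
Only numpy, scipy, OpenCV 4.12 (cv2) and the standard library are available. Lean on these libraries where they do the work, as an engineer would, in place of code of your own. Each camera call takes 0.05 s, during which the arm holds its last target. There are 200 camera calls.

## Working session

There is one attempt and no reset: what is moved stays moved. The work goes in short steps, Python scripts to look and compute and a shell command to move; the robot and the scene stay as the last step left them, time stands still between calls to the robot, and variables do not carry over. Pictures are saved under pics/ and viewed, at most 14 in all, crops included, and the job is handed in when it is done.

```bash
ls; mkdir -p pics
python3 - <<'E'
from plant import ctrl
import cv2,numpy as np
print(ctrl.pinch_z, ctrl.get_state())
for c in("top","side"):
    r=ctrl.read_camera(c); cv2.imwrite(f"pics/{c}0.png",r["pixels"][:,:,::-1]); print(c,r["camera_matrix"],r["xyz"],r["orientation"])
    for t in "stirrer balance beaker cover cup bottle jar tube spatula".split():
        print(t,[("mark",np.round(m["position"],3).tolist(),round(m["conf"],2)) for m in ctrl.mark_of(c,t)])
E
```

```text
pics
0.0187 {'time': 0.0, 'qpos': array([ 1.15698495e+00,  2.87220156e-01,  1.57818814e+00,  2.61485373e-05,
        1.27862138e+00, -1.49977654e-01]), 'dq': array([ 1.10179161e-03,  6.51038234e-05,  3.93447584e-04, -2.74834104e-03,
        3.28666442e-03, -9.14409582e-04]), 'joint_efforts': array([ 4.82591690e-05, -4.05978119e+01, -2.92628056e+01, -1.31776492e-04,
        5.74883787e-03,  1.49224104e-05]), 'eef_pos': array([0.17567326, 0.65096101, 0.19470494]), 'tcp_rot': array([ 1.31538240e-01,  9.91310348e-01, -1.16693138e-03, -3.50980910e-04]), 'contact_force': array([0.22844235, 0.8196301 , 0.1082289 ]), 'wrist_torque': array([-0.03882214, -0.01688302, -0.00733074]), 'finger_force': 0.0, 'opening': 0.9937467501631845}
top [[574.51568119   0.         314.69200952]
 [  0.         574.51568119 240.55790475]
 [  0.           0.           1.        ]] [ 0.34948609 -0.00855211  1.11695539] [ 0.71233243 -0.69962026  0.03376797 -0.04442658]
stirrer [('mark', [0.616, -0.191, -0.002], 0.95)]
balance [('mark', [0.605, 0.201, -0.003], 0.86)]
beaker [('mark', [0.399, 0.385, -0.001], 0.6), ('
[... 571 characters left out ...]
1593573 -0.47607611  0.78388806] [ 0.86599413 -0.34850574  0.13997648 -0.33015831]
stirrer [('mark', [0.618, -0.189, 0.0], 0.69)]
balance [('mark', [0.609, 0.197, 0.0], 0.78), ('mark', [0.404, 0.217, -0.001], 0.65), ('mark', [0.433, -0.088, 0.003], 0.22)]
beaker [('mark', [0.416, -0.365, -0.004], 0.76)]
cover [('mark', [0.618, -0.193, -0.003], 0.25)]
cup [('mark', [0.435, -0.086, 0.003], 0.95)]
bottle [('mark', [0.437, 0.09, 0.004], 0.97), ('mark', [0.347, 0.057, 0.0], 0.88), ('mark', [0.432, -0.001, -0.004], 0.63)]
jar [('mark', [0.396, -0.213, -0.002], 0.69)]
tube [('mark', [0.407, 0.22, -0.002], 0.76), ('mark', [0.436, 0.088, -0.001], 0.48)]
spatula [('mark', [0.525, 0.005, -0.004], 0.5)]
```

View pics/top0.png

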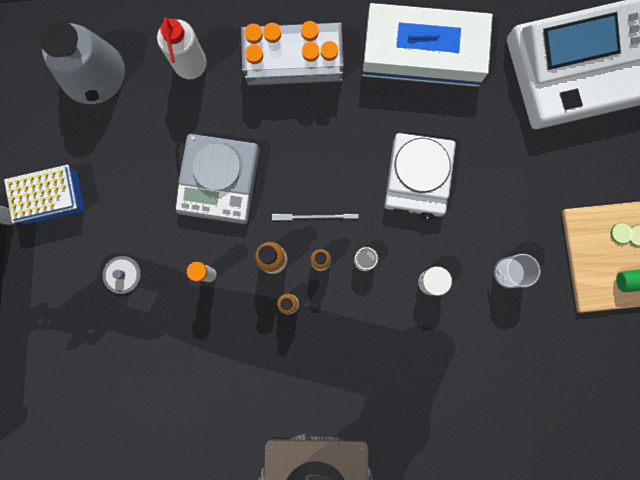

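View pics/side0.png

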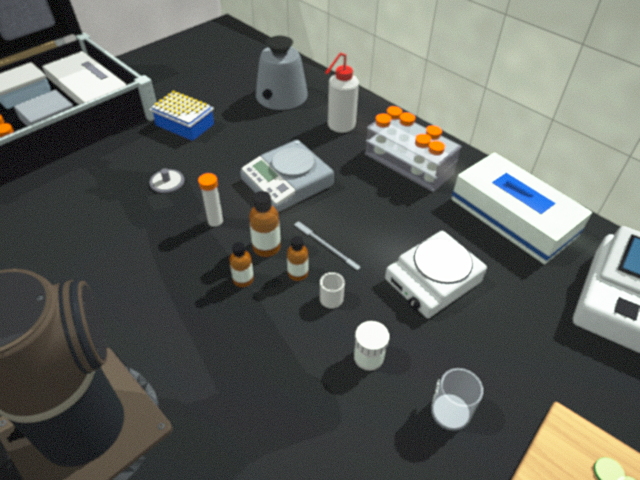

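Top view: cover (120,275), tube (197,271), large bottle (270,257) with small look-alikes at (320,258) and (288,303), cup (366,258), jar (436,281), beaker (517,271), balance pan (215,165), stirrer plate (422,165). The side view agrees: the tallest bottle is at (265,225). I'll refine the positions next by fitting silhouettes in both views.

```bash
cat > h.py <<'E'
from plant import ctrl
import cv2,numpy as np
from scipy.spatial.transform import Rotation as R
from scipy.optimize import minimize
P={'beaker':[(30,0,82)],'cover':[(37,0,6),(9,6,32)],'cup':[(21,0,50)],'bottle':[(27,0,88),(13,88,109),(16,109,135)],'jar':[(24,0,50),(26,50,70)],'tube':[(14.5,0,90),(17,90,114)],
'stirrer':[((-85,58,-57.5,57.5),0,50),(50,50,55)],'balance':[((-95,60,-70,70),0,46),(45,46,56)]}
def proj(r,p):
    q=R.from_quat(r["orientation"]).inv().apply(np.asarray(p)-r["xyz"]); k=r["camera_matrix"]
    return q[:,:2]/q[:,2:]*[k[0,0],k[1,1]]+[k[0,2],k[1,2]]
def sil(r,name,x,y,z=0,yaw=0,S=8):
    m=np.zeros((480,640),np.uint8); t=np.linspace(0,2*np.pi,48)
    for a,z0,z1 in P[name]:
        b=np.c_[a*np.cos(t),a*np.sin(t)] if np.isscalar(a) else np.array([[i,j] for i in a[:2] for j in a[2:]])
        b=b/1e3@R.from_euler('z',yaw).as_matrix()[:2,:2].T+[x,y]
        pts=np.vstack([np.c_[b,np.full(len(b),z+h/1e3)] for h in(z0,z1)])
        h=cv2.convexHull((proj(r,pts)*16).astype(np.int32)); cv2.fillPoly(m,[h],1,shift=4)
    return m
def fit(name,guess,cams=("top","side"),fz=True):
    obs=[]
    for c in cams:
        r=ctrl.read_camera(c); best=None
        for k in ctrl.masks_of(c,name):
            s=sil(r,name,*guess).astype(bool); i=(s&k["region"]).sum()/(s|k["region"]).sum()
            if best is None or i>best[0]: best=(i,k["region"])
        if best and best[0]>.3: obs.append((r,cv2.GaussianBlur(best[1].astype(np.float32),(0,0),1)))
    yw=name in('stirrer','balance')
    def f(p,o=obs):
        v=0
        for r,k in o:
            s=cv2.GaussianBlur(sil(r,name,p[0],p[1],p[2] if fz else guess[2],p[3] if yw else 0).astype(np.float32),(0,0),1)
            v+=((s-k)**2).sum()/k.sum()
        return v/len(o)
    p0=np.array([*guess[:3],0.]); d=np.vstack([p0]+[p0+np.eye(4)[i]*[.008,.008,.006,.08] for i in range(4)])
    o=minimize(f,p0,method='Nelder-Mead',options=dict(initial_simplex=d,xatol=1e-4,fatol=1e-4))
    print(name,len(obs),'xyz,yaw',np.round(o.x,4),'err',round(o.fun,3)); return o.x
E
python3 - <<'E'
from h import *
G=dict(beaker=(.416,-.365,0),cover=(.398,.384,0),cup=(.434,-.086,0),bottle=(.437,.09,0),jar=(.397,-.212,0),tube=(.406,.218,0),stirrer=(.617,-.19,0),balance=(.607,.2,0))
F={n:fit(n,g) for n,g in G.items()}
import json; json.dump({n:list(v) for n,v in F.items()},open('fit.json','w'))
ims=[]
for c in("top","side"):
    r=ctrl.read_camera(c); im=r["pixels"][:,:,::-1].copy()
    for n,v in F.items():
        cs,_=cv2.findContours(sil(r,n,*v),cv2.RETR_EXTERNAL,cv2.CHAIN_APPROX_NONE); cv2.drawContours(im,cs,-1,(0,255,0),1)
    for n in('stirrer','balance'):
        x,y,z,w=F[n]; h,a=(.055,.05) if n=='stirrer' else (.056,.045); t=np.linspace(0,6.28,60)
        cv2.polylines(im,[np.round(proj(r,np.c_[x+a*np.cos(t),y+a*np.sin(t),0*t+h])).astype(int)],True,(0,0,255))
    ims.append(im)
a=cv2.resize(ims[0][125:325,90:550],(800,348)); b=cv2.resize(ims[1][130:440,130:500],(800,670))
cv2.imwrite("pics/ovt.png",a); cv2.imwrite("pics/ovs.png",b[:600])
E
```

```text
beaker 2 xyz,yaw [ 0.4186 -0.3661  0.0012  0.0382] err 0.023
cover 2 xyz,yaw [ 0.401   0.3841 -0.0013  0.0536] err 0.027
cup 1 xyz,yaw [ 0.4374 -0.0876  0.0034  0.0311] err 0.005
bottle 2 xyz,yaw [ 0.4352  0.0904 -0.0005  0.075 ] err 0.028
jar 2 xyz,yaw [ 0.3969 -0.2151 -0.      0.0681] err 0.022
tube 2 xyz,yaw [ 0.4048  0.2148 -0.0023  0.0692] err 0.038
stirrer 1 xyz,yaw [ 0.6415 -0.1793 -0.0333 -0.1337] err 0.015
balance 2 xyz,yaw [ 0.6042  0.1998 -0.0009 -0.117 ] err 0.082
```

View pics/ovt.png

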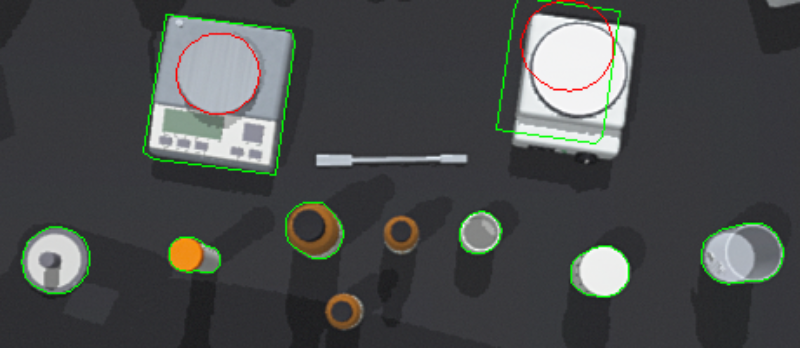

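View pics/ovs.png

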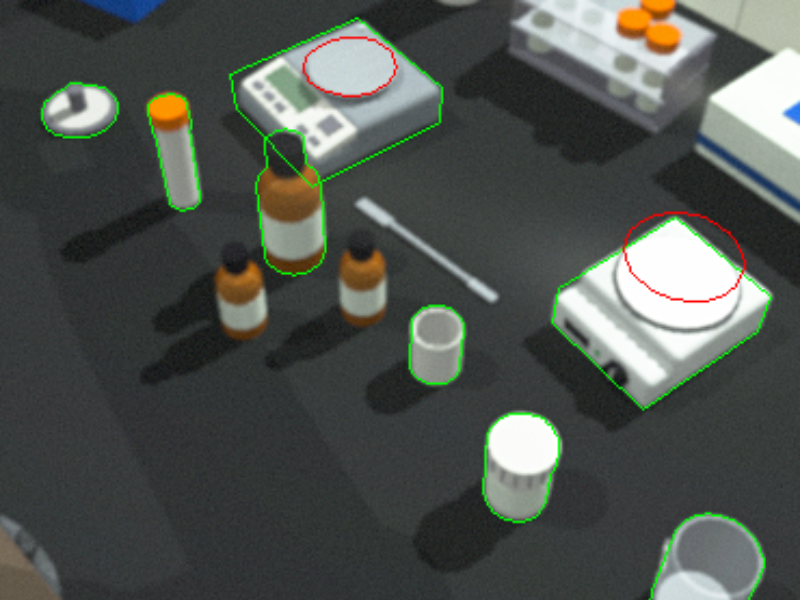

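The top-view and side-view outlines fit all the movables and the balance, with the base heights within 4 mm of 0. The stirrer mask was missed in the top view, so its fit (plate drawn off at (568,45) in the crop) is wrong. I'll refit it and the cup, and start the transit.

Units first: shifts go in shares of 800 mm and turns go in shares of 90 degrees. So -0.404 m / 0.8 = -0.505, -0.02 m / 0.8 = -0.025, 1.307 rad / 1.5708 = 0.8321.

```bash
echo '[[-0.505,-0.3188,-0.025,0,0,0.8321,1],[-0.505,-0.3188,-0.025,0,0,0.8321,1],[-0.505,-0.3188,-0.025,0,0,0.8321,1],[-0.505,-0.3188,-0.025,0,0,0.8321,1],[-0.505,-0.3188,-0.025,0,0,0.8321,1],[-0.505,-0.3188,-0.025,0,0,0.8321,1],[-0.505,-0.3188,-0.025,0,0,0.8321,1],[-0.505,-0.3188,-0.025,0,0,0.8321,1],[-0.505,-0.3188,-0.025,0,0,0.8321,1],[-0.505,-0.3188,-0.025,0,0,0.8321,1]]' | python3 -m inch
python3 - <<'E'
from h import *
for i in range(2): fit('cup',(.435,-.087,0))
fit('beaker',(.418,-.366,0))
# stirrer: white pixels in the neighbourhood, as own mask + plate edge check
for i in range(2): fit('stirrer',(.617,-.19,0)); fit('stirrer',(.617,-.19,0),fz=False)
E
```

```text
time: 3.95
eef_pos: [0.4991, 0.3004, 0.216]
tcp_rot: [0.707, 0.707, -0.0, -0.0]
contact_force: [0.8, 0.7, -0.2]
opening: 1.001
finger_force: 0.0
cup 2 xyz,yaw [ 4.377e-01 -8.780e-02 -2.000e-04  4.390e-02] err 0.033
cup 2 xyz,yaw [ 0.4381 -0.0879 -0.002   0.0509] err 0.043
beaker 2 xyz,yaw [ 0.4192 -0.3664 -0.0008  0.0381] err 0.028
stirrer 2 xyz,yaw [ 6.138e-01 -1.903e-01 -1.000e-04 -1.204e-01] err 0.053
stirrer 2 xyz,yaw [ 0.6138 -0.1908  0.0124 -0.1061] err 0.042
stirrer 1 xyz,yaw [ 0.6114 -0.1886  0.0073 -0.1011] err 0.046
stirrer 2 xyz,yaw [ 0.6147 -0.1902  0.0159 -0.1195] err 0.055
```

In the tool's units: -0.6 m / 0.8 = -0.75, -0.073 m / 0.8 = -0.0913.

```bash
echo '[[-0.75,-0.0913,0,0,0,0,1],[-0.75,-0.0913,0,0,0,0,1],[-0.75,-0.0913,0,0,0,0,1],[-0.75,-0.0913,0,0,0,0,1],[-0.75,-0.0913,0,0,0,0,1],[-0.75,-0.0913,0,0,0,0,1],[-0.75,-0.0913,0,0,0,0,1],[-0.75,-0.0913,0,0,0,0,1],[-0.75,-0.0913,0,0,0,0,1],[-0.75,-0.0913,0,0,0,0,1]]' | python3 -m inch
python3 - <<'E'
from h import *
def back(r,u,v,z):
    k=r["camera_matrix"]; d=R.from_quat(r["orientation"]).apply([(u-k[0,2])/k[0,0],(v-k[1,2])/k[1,1],1]); o=np.array(r["xyz"]); return o+d*(z-o[2])/d[2]
r=ctrl.read_camera("top")
print(back(r,422.4,164.7,.055))
s=ctrl.read_camera("side"); a=cv2.cvtColor(s["pixels"],cv2.COLOR_RGB2GRAY)
x0,y0=405,225
print("side plate est",back(s,443.8,258,.055))
ims=[cv2.resize(q["pixels"][y:y+90,x:x+120,::-1],(480,360),interpolation=cv2.INTER_CUBIC) for q,x,y in((r,365,125),(s,380,225))]
for im,q,x,y in((ims[0],r,365,125),(ims[1],s,380,225)):
    t=np.linspace(0,6.28,80); p=(proj(q,np.c_[.6155+.05*np.cos(t),-.190+.05*np.sin(t),0*t+.055])-[x,y])*4+1.5
    cv2.polylines(im,[np.round(p).astype(int)],True,(0,0,255))
cv2.imwrite("pics/plate.png",cv2.resize(np.vstack(ims),(400,600)))
E
```

```text
time: 6.6
eef_pos: [0.4258, -0.3026, 0.2164]
tcp_rot: [0.708, 0.706, -0.0, 0.0]
contact_force: [-0.0, -0.1, -0.7]
opening: 0.999
finger_force: 0.0
[ 0.61448744 -0.19147847  0.055     ]
side plate est [ 0.61884734 -0.19136952  0.055     ]
```

View pics/plate.png

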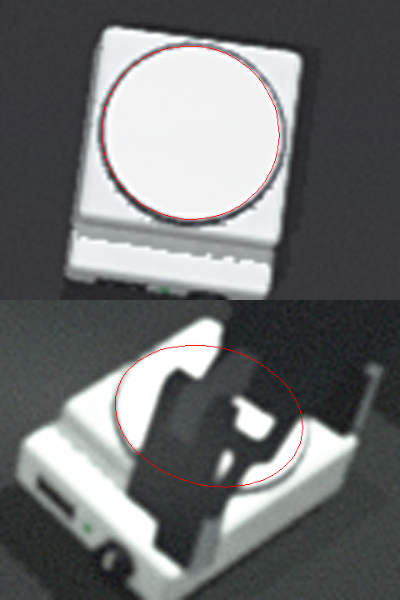

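The plate outline at (0.6155,-0.190) matches to about 1 mm in the top view; the gripper covers part of the side view. I'll use (0.615,-0.191). Next is the beaker grasp.

In the tool's units: 0.185 m / 0.8 = 0.2313, -0.066 m / 0.8 = -0.0825.

```bash
echo '[[-0.0825,-0.01,0,0,0,0,1],[-0.0825,-0.01,0.025,0,0,0,1],[-0.0825,-0.01,0.1,0,0,0,1],[-0.0825,-0.01,0.175,0,0,0,1],[-0.0825,-0.01,0.2313,0,0,0,1],[-0.0825,-0.01,0.2313,0,0,0,1],[-0.0825,-0.01,0.2313,0,0,0,1]]' | python3 -m inch
echo '[[0,0,0,0,0,0,0.6],[0,0,0,0,0,0,0.4],[0,0,0,0,0,0,0.2],[0,0,0,0,0,0,0.2],[0,0,0,0,0,0,0.2],[0,0,0,0,0,0,0.2]]' | python3 -m inch 30
```

```text
time: 7.58
eef_pos: [0.4196, -0.3661, 0.0328]
tcp_rot: [0.707, 0.707, -0.0, 0.001]
contact_force: [-0.5, -0.2, 0.1]
opening: 1.001
finger_force: 0.0
time: 8.32
eef_pos: [0.4198, -0.3677, 0.0344]
tcp_rot: [0.707, 0.707, -0.0, 0.002]
contact_force: [-1.1, 0.2, 5.2]
opening: 0.687
finger_force: 31.5
```

In the tool's units: 0.196 m / 0.8 = 0.245, 0.175 m / 0.8 = 0.2188.

```bash
echo '[[0,0,-0.0625,0,0,0,0.2],[0,0,-0.125,0,0,0,0.2],[0.025,0.025,-0.15,0,0,0,0.2],[0.0688,0.075,-0.15,0,0,0,0.2],[0.1125,0.125,-0.15,0,0,0,0.2],[0.1563,0.175,-0.15,0,0,0,0.2],[0.1938,0.2188,-0.15,0,0,0,0.2],[0.2188,0.245,-0.15,0,0,0,0.2],[0.2188,0.245,-0.15,0,0,0,0.2],[0.2188,0.245,-0.15,0,0,0,0.2]]' | python3 -m inch
python3 - <<'E'
from h import *
s=ctrl.get_state(); print(s["eef_pos"],s["contact_force"])
r=ctrl.read_camera("side"); cv2.imwrite("pics/b1.png",cv2.resize(r["pixels"][130:370,330:570,::-1],(480,480)))
E
```

```text
time: 9.57
eef_pos: [0.6142, -0.1913, 0.1517]
tcp_rot: [0.707, 0.707, -0.0, 0.0]
contact_force: [0.1, -0.7, -0.4]
opening: 0.684
finger_force: 32.9
[ 0.61418512 -0.19133158  0.15170292] [ 0.1497268  -0.66086639 -0.36751376]
```

View pics/b1.png

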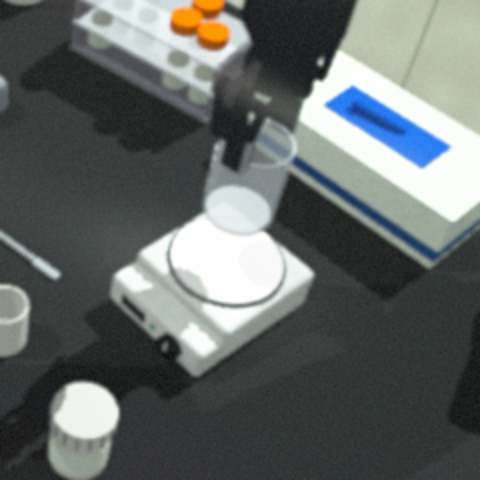

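The beaker hangs upright over the plate, with its base at about (240,210) and the plate at (225,260) in the crop. Lowering it.

In the tool's units: 0.062 m / 0.8 = 0.0775, 0.06 m / 0.8 = 0.075.

```bash
echo '[[0,0,0.0375,0,0,0,0.2],[0,0,0.0625,0,0,0,0.2],[0,0,0.0725,0,0,0,0.2],[0,0,0.075,0,0,0,0.2],[0,0,0.0763,0,0,0,0.2],[0,0,0.0775,0,0,0,0.2],[0,0,0.0775,0,0,0,0.2]]' | python3 -m inch
```

```text
time: 10.5
eef_pos: [0.6148, -0.1909, 0.0896]
tcp_rot: [0.707, 0.707, 0.0, 0.0]
contact_force: [-0.8, -0.7, -1.9]
opening: 0.691
finger_force: 32.9
```

In the tool's units: 0.002 m / 0.8 = 0.0025, 0.001 m / 0.8 = 0.0013.

```bash
echo '[[0,0,0.0013,0,0,0,0.2],[0,0,0.0025,0,0,0,0.2],[0,0,0.0025,0,0,0,0.2]]' | python3 -m inch
python3 - <<'E'
from h import *
fit('beaker',(.615,-.191,.055))
E
```

```text
time: 10.88
eef_pos: [0.6149, -0.1912, 0.0895]
tcp_rot: [0.707, 0.707, -0.0, 0.001]
contact_force: [-3.3, 1.1, 7.6]
opening: 0.69
finger_force: 33.6
beaker 1 xyz,yaw [ 0.6154 -0.1909  0.0527  0.0811] err 0.257
```

Contact is felt at 7.6 N, so the beaker stands on the plate. Release, retreat and check.

In the tool's units: 0.17 m / 0.8 = 0.2125, -0.13 m / 0.8 = -0.1625.

```bash
echo '[[0,0,0,0,0,0,0.8],[0,0,0,0,0,0,1],[0,0,0,0,0,0,1],[0,0,-0.0375,0,0,0,1],[0,0,-0.1,0,0,0,1],[0,0,-0.1625,0,0,0,1],[0.0625,0,-0.1625,0,0,0,1],[0.1375,0,-0.1625,0,0,0,1],[0.2125,0,-0.1625,0,0,0,1],[0.2125,0,-0.1625,0,0,0,1]]' | python3 -m inch
python3 - <<'E'
from h import *
for i in range(2): fit('beaker',(.615,-.191,.055))
fit('cover',(.401,.384,0))
E
```

```text
time: 12.32
eef_pos: [0.6142, -0.0169, 0.217]
tcp_rot: [0.705, 0.709, 0.0, -0.0]
contact_force: [1.2, -0.9, 0.8]
opening: 1.0
finger_force: 0.0
beaker 2 xyz,yaw [ 0.6144 -0.1904  0.0543  0.0408] err 0.016
beaker 2 xyz,yaw [ 0.6145 -0.1908  0.0548  0.03  ] err 0.022
cover 2 xyz,yaw [ 0.4005  0.3859 -0.002   0.0712] err 0.036
```

In the tool's units: 0.406 m / 0.8 = 0.5075, -0.2145 m / 0.8 = -0.2681.

```bash
echo '[[0.5075,-0.2681,0,0,0,0,0.8],[0.5075,-0.2681,0,0,0,0,0.8],[0.5075,-0.2681,0,0,0,0,0.8],[0.5075,-0.2681,0,0,0,0,0.8],[0.5075,-0.2681,0,0,0,0,0.8],[0.5075,-0.2681,0,0,0,0,0.8],[0.5075,-0.2681,0,0,0,0,0.8],[0.5075,-0.2681,0,0,0,0,0.6],[0.5075,-0.2681,0,0,0,0,0.6],[0.5075,-0.2681,0,0,0,0,0.6]]' | python3 -m inch
echo '[[0,0,0.075,0,0,0,0.6],[0,0,0.15,0,0,0,0.6],[0,0,0.2125,0,0,0,0.6],[0,0,0.2438,0,0,0,0.6],[0,0,0.2538,0,0,0,0.6],[0,0,0.2575,0,0,0,0.6],[0,0,0.2575,0,0,0,0.6],[0,0,0.2575,0,0,0,0.6]]' | python3 -m inch
```

```text
time: 14.18
eef_pos: [0.4005, 0.3845, 0.2171]
tcp_rot: [0.707, 0.707, -0.0, 0.0]
contact_force: [0.4, 0.5, -0.0]
opening: 0.599
finger_force: 0.0
time: 15.18
eef_pos: [0.401, 0.3857, 0.0126]
tcp_rot: [0.707, 0.707, 0.001, 0.0]
contact_force: [1.1, -0.1, -0.2]
opening: 0.597
finger_force: 0.0
```

In the tool's units: 0.002 m / 0.8 = 0.0025.

```bash
echo '[[0,0,0.0025,0,0,0,0.6],[0,0,0.0025,0,0,0,0.4],[0,0,0.0025,0,0,0,0.2],[0,0,0.0025,0,0,0,0.1],[0,0,0.0025,0,0,0,0.0],[0,0,0.0025,0,0,0,0.0],[0,0,0.0025,0,0,0,0.0]]' | python3 -m inch 35
echo '[[0,0,-0.0063,0,0,0,0],[0,0,-0.0375,0,0,0,0],[0,0,-0.1,0,0,0,0],[0,0,-0.1625,0,0,0,0],[0,0,-0.2375,0,0,0,0],[0,0,-0.2625,0,0,0,0],[0,0,-0.2625,0,0,0,0]]' | python3 -m inch
python3 - <<'E'
from h import *
s=ctrl.get_state(); z=s["eef_pos"][2]
fit('cover',(s["eef_pos"][0],s["eef_pos"][1],z-.012))
E
```

```text
time: 16.05
eef_pos: [0.4, 0.3851, 0.0091]
tcp_rot: [0.707, 0.707, -0.0, 0.0]
contact_force: [-0.4, -0.1, 1.2]
opening: -0.002
finger_force: 0.0
time: 16.92
eef_pos: [0.4007, 0.3856, 0.2209]
tcp_rot: [0.707, 0.707, 0.002, 0.0]
contact_force: [-0.4, -0.2, -0.6]
opening: 0.0
finger_force: 0.0Traceback (most recent call last):
  File "<stdin>", line 3, in <module>
  File "h.py", line 34, in fit
    o=minimize(f,p0,method='Nelder-Mead',options=dict(initial_simplex=d,xatol=1e-4,fatol=1e-4))
    res = _minimize_neldermead(fun, x0, args, callback, bounds=bounds,
                               **options)
    fsim[k] = func(sim[k])
              ~~~~^^^^^^^^
    fx = function(np.copy(x), *(wrapper_args + args))
  File "h.py", line 32, in f
    return v/len(o)
           ~^~~~~~~
ZeroDivisionError: division by zero
```

Run:
```python
from h import *
a=ctrl.read_camera("side")["pixels"][60:260,80:330,::-1]; b=ctrl.read_camera("top")["pixels"][180:380,40:290,::-1]
cv2.imwrite("pics/c1.png",cv2.resize(np.hstack([a,b]),(800,320),interpolation=cv2.INTER_CUBIC))
for c in("top","side"): print([(np.round(m["position"],3),round(m["conf"],2)) for m in ctrl.mark_of(c,"cover")])
```

```text
[(array([ 0.398,  0.381, -0.002]), 0.86)]
[(array([0.4  , 0.385, 0.   ]), 0.73)]
```

View pics/c1.png

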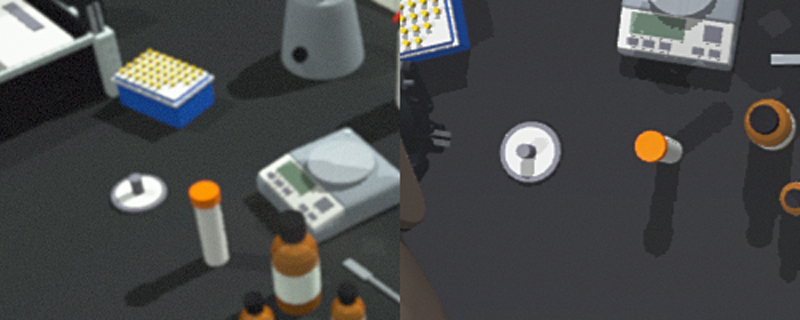

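The cover stands unmoved with its knob up at about crop (525,150), and the gripper above it is shut and empty. I'll repeat the grasp slowly and watch the closing.

In the tool's units: 0.21 m / 0.8 = 0.2625, 0.208 m / 0.8 = 0.26.

```bash
echo '[[0,0,0.0625,0,0,0,0.5],[0,0,0.125,0,0,0,0.5],[0,0,0.1875,0,0,0,0.5],[0,0,0.2438,0,0,0,0.5],[0,0,0.26,0,0,0,0.5],[0,0,0.2625,0,0,0,0.5],[0,0,0.2625,0,0,0,0.4],[0,0,0.2625,0,0,0,0.3]]' | python3 -m inch 20
echo '[[0,0,0,0,0,0,0.25],[0,0,0,0,0,0,0.2]]' | python3 -m inch
python3 - <<'E'
from h import *
a=ctrl.read_camera("side")["pixels"][120:240,100:250,::-1]
r=ctrl.read_camera("top")["pixels"][220:340,60:210,::-1]
cv2.imwrite("pics/c2.png",cv2.resize(np.hstack([a,r]),(800,320),interpolation=cv2.INTER_CUBIC))
E
echo '[[0,0,0,0,0,0,0.15]]' | python3 -m inch
```

```text
time: 18.32
eef_pos: [0.4014, 0.3861, 0.0112]
tcp_rot: [0.707, 0.707, 0.002, 0.0]
contact_force: [-0.6, 0.2, -0.7]
opening: 0.3
finger_force: 0.0
time: 18.58
eef_pos: [0.4003, 0.3853, 0.0097]
tcp_rot: [0.707, 0.707, 0.001, 0.0]
contact_force: [-1.0, -0.7, -0.1]
opening: 0.204
finger_force: 0.0
time: 18.8
eef_pos: [0.4, 0.3851, 0.0091]
tcp_rot: [0.707, 0.707, -0.0, 0.0]
contact_force: [-0.9, -0.7, 0.7]
opening: 0.154
finger_force: 0.0
```

View pics/c2.png

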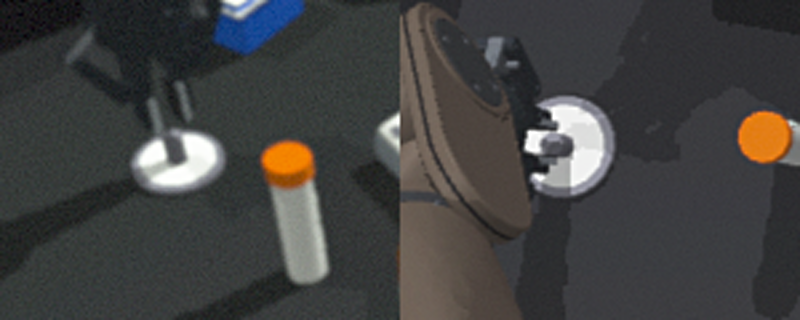

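The fingers look too high, or offset left of the knob: tips near (157–187,125), knob top near (175,137) in the left half. I'll overlay the reported TCP to tell which.

Run:
```python
from h import *
e=ctrl.get_state()["eef_pos"]; out=[]
for c,x,y in(("side",130,120),("top",85,235)):
    r=ctrl.read_camera(c); im=cv2.resize(r["pixels"][y:y+75,x:x+75,::-1],(400,400),interpolation=cv2.INTER_CUBIC); k=400/75
    for p,col in((e,(0,0,255)),(e+[0,0,.0187],(0,255,0)),(e+[0,0,.04],(255,255,0)),([.4005,.385,.032],(255,0,255))):
        q=(proj(r,[p])[0]-[x,y]+.5)*k; cv2.circle(im,tuple(int(v) for v in q),3,col,-1)
    out.append(im)
cv2.imwrite("pics/c3.png",np.hstack(out))
```

```text
(no output)
```

View pics/c3.png

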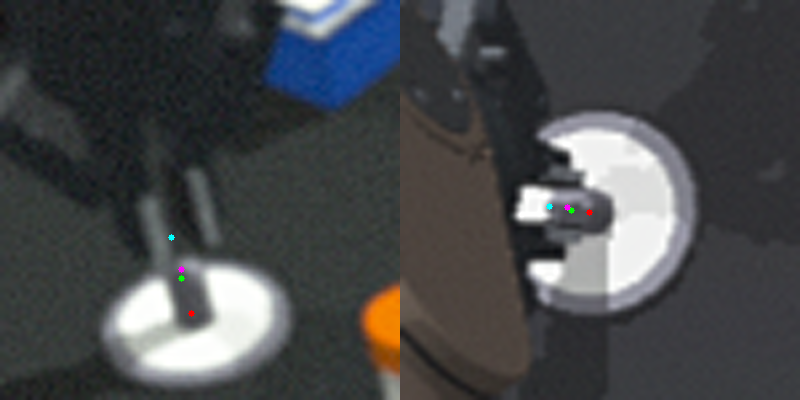

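The fingers end at about z≈0.03, roughly 20 mm higher than the reported TCP of 0.009. The lateral position is fine. I'll open slightly and descend in small steps while watching the force.

In the tool's units: 0.012 m / 0.8 = 0.015, 0.01 m / 0.8 = 0.0125.

```bash
echo '[[0,0,0,0,0,0,0.4],[0,0,0,0,0,0,0.4],[0,0,0.0063,0,0,0,0.4],[0,0,0.0125,0,0,0,0.4],[0,0,0.015,0,0,0,0.4],[0,0,0.015,0,0,0,0.4]]' | python3 -m inch
echo '[[0,0,0,0,0,0,0.2],[0,0,0,0,0,0,0.1],[0,0,0,0,0,0,0.1],[0,0,0,0,0,0,0.1]]' | python3 -m inch 30
```

```text
time: 19.65
eef_pos: [0.3998, 0.385, -0.0033]
tcp_rot: [0.707, 0.707, -0.0, -0.0]
contact_force: [-0.3, -0.5, -0.3]
opening: 0.397
finger_force: 0.0
time: 20.15
eef_pos: [0.4, 0.3852, -0.0028]
tcp_rot: [0.707, 0.707, 0.0, 0.0]
contact_force: [0.2, -0.4, 0.3]
opening: 0.1
finger_force: 0.0
```

```bash
echo '[[0,0,0,0,0,0,0.4],[0,0,0,0,0,0,0.4],[0,0,0,0,0,0,0.4]]' | python3 -m inch
python3 - <<'E'
from h import *
e=ctrl.get_state()["eef_pos"]; out=[]
for c,x,y in(("side",130,120),("top",85,235)):
    r=ctrl.read_camera(c); im=cv2.resize(r["pixels"][y:y+75,x:x+75,::-1],(400,400),interpolation=cv2.INTER_CUBIC); k=400/75
    im=cv2.convertScaleAbs(im,alpha=1.8,beta=10)
    for p,col in(([.4005,.385,.006],(0,0,255)),([.4005,.385,.032],(255,0,255))):
        q=(proj(r,[p])[0]-[x,y]+.5)*k; cv2.circle(im,tuple(int(v) for v in q),3,col,-1)
    out.append(im)
cv2.imwrite("pics/c4.png",np.hstack(out))
E
```

```text
time: 20.52
eef_pos: [0.4, 0.3851, -0.0029]
tcp_rot: [0.707, 0.707, 0.0, 0.0]
contact_force: [0.2, 0.3, -0.8]
opening: 0.401
finger_force: 0.0
```

View pics/c4.png

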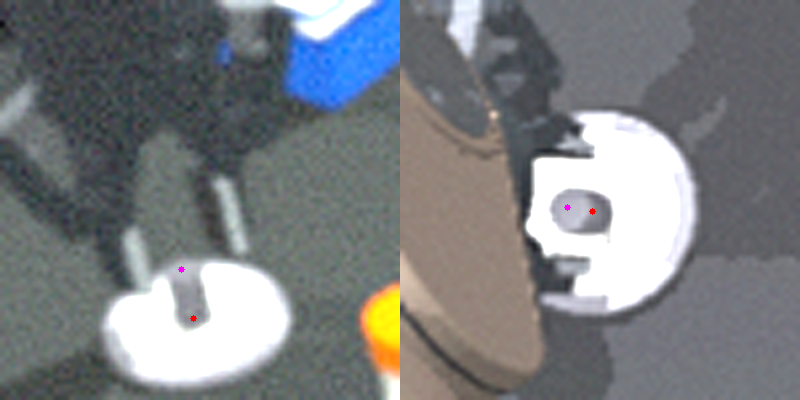

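Run:
```python
from h import *
def ray(r,u,v):
    k=r["camera_matrix"]; return np.array(r["xyz"]),R.from_quat(r["orientation"]).apply([(u-k[0,2])/k[0,0],(v-k[1,2])/k[1,1],1])
s=ctrl.read_camera("side"); t=ctrl.read_camera("top")
for u,v in((240,255),(135,285)):
    o,d=ray(s,130+u*.1875-.5,120+v*.1875-.5); print("side y=.385:",np.round(o+d*(.385-o[1])/d[1],4))
for u,v in((190,152),(185,272)):
    o,d=ray(t,85+u*.1875-.5,235+v*.1875-.5); print("top y=.385:",np.round(o+d*(.385-o[1])/d[1],4))
for u,v in((195,165),(190,255)):
    o,d=ray(t,85+u*.1875-.5,235+v*.1875-.5); print("top y=.385:",np.round(o+d*(.385-o[1])/d[1],4))
```

```text
side y=.385: [0.427  0.385  0.0246]
side y=.385: [0.38  0.385 0.036]
top y=.385: [0.4219 0.385  0.0125]
top y=.385: [0.3785 0.385  0.0107]
top y=.385: [0.4175 0.385  0.0066]
top y=.385: [0.3848 0.385  0.0065]
```

The tips read about 0.03 high, still above the knob's grip zone. Continuing down in small, force-watched steps.

In the tool's units: 0.008 m / 0.8 = 0.01, 0.004 m / 0.8 = 0.005.

```bash
echo '[[0,0,0.005,0,0,0,0.4],[0,0,0.01,0,0,0,0.4],[0,0,0.01,0,0,0,0.3],[0,0,0.01,0,0,0,0.2],[0,0,0.01,0,0,0,0.12],[0,0,0.01,0,0,0,0.12],[0,0,0.01,0,0,0,0.12]]' | python3 -m inch 30
```

```text
time: 21.6
eef_pos: [0.4, 0.3852, -0.0108]
tcp_rot: [0.707, 0.707, 0.0, 0.0]
contact_force: [0.1, 0.1, -0.7]
opening: 0.185
finger_force: 29.3
```

Knob felt at 29 N. I'll take a deeper grip, about 10 mm lower.

In the tool's units: 0.01 m / 0.8 = 0.0125, 0.005 m / 0.8 = 0.0063.

```bash
echo '[[0,0,0,0,0,0,0.4],[0,0,0,0,0,0,0.4],[0,0,0.0063,0,0,0,0.4],[0,0,0.0125,0,0,0,0.35],[0,0,0.0125,0,0,0,0.2],[0,0,0.0125,0,0,0,0.1],[0,0,0.0125,0,0,0,0.1],[0,0,0.0125,0,0,0,0.1]]' | python3 -m inch 35
echo '[[0,0,-0.0125,0,0,0,0.1],[0,0,-0.05,0,0,0,0.1],[0,0,-0.1125,0,0,0,0.1],[0,0,-0.1875,0,0,0,0.1],[0,0,-0.2625,0,0,0,0.1],[0,0,-0.2875,0,0,0,0.1],[0,0,-0.2875,0,0,0,0.1],[0,0,-0.2875,0,0,0,0.1]]' | python3 -m inch
python3 - <<'E'
from h import *
s=ctrl.get_state(); e=s["eef_pos"]; r=ctrl.read_camera("top")
print(fit('cover',(e[0],e[1],e[2]+.02)) if 1 else 0, e)
E
```

```text
time: 22.6
eef_pos: [0.4001, 0.3852, -0.0207]
tcp_rot: [0.707, 0.707, 0.0, 0.0]
contact_force: [-0.2, -0.3, 0.8]
opening: 0.194
finger_force: 34.1
time: 23.6
eef_pos: [0.3987, 0.3842, 0.2063]
tcp_rot: [0.707, 0.707, -0.002, -0.0]
contact_force: [-0.4, 1.3, -0.9]
opening: 0.196
finger_force: 34.2
cover 2 xyz,yaw [0.3992 0.3824 0.2263 0.0567] err 0.353
[0.39920326 0.38244477 0.22626489 0.05668705] [0.39870753 0.38424828 0.20633975]
```

The cover is held: its underside is at 0.226, matching TCP+0.021. Carrying it to above the beaker.

In the tool's units: -0.54 m / 0.8 = -0.675, -0.385 m / 0.8 = -0.4813.

```bash
echo '[[-0.0688,0.025,0,0,0,0,0.1],[-0.1375,0.0513,0,0,0,0,0.1],[-0.2063,0.0763,0,0,0,0,0.1],[-0.275,0.1025,0,0,0,0,0.1],[-0.3438,0.1275,0,0,0,0,0.1],[-0.4125,0.1538,0,0,0,0,0.1],[-0.4813,0.1788,0,0,0,0,0.1],[-0.55,0.205,0,0,0,0,0.1],[-0.6188,0.23,0,0,0,0,0.1],[-0.675,0.25,0,0,0,0,0.1]]' | python3 -m inch
echo '[[-0.025,0.01,0,0,0,0,0.1],[-0.0446,0.0175,0,0,0,0,0.1],[-0.0446,0.0175,0.0375,0,0,0,0.1],[-0.0446,0.0175,0.075,0,0,0,0.1],[-0.0446,0.0175,0.0875,0,0,0,0.1],[-0.0446,0.0175,0.0875,0,0,0,0.1],[-0.0446,0.0175,0.0875,0,0,0,0.1]]' | python3 -m inch
python3 - <<'E'
from h import *
e=ctrl.get_state()["eef_pos"]; fit('cover',(e[0],e[1],e[2]+.0207)); fit('beaker',(.6145,-.1907,.055)); print(e)
E
```

```text
time: 25.1
eef_pos: [0.6002, -0.1571, 0.2082]
tcp_rot: [0.708, 0.707, -0.0, -0.001]
contact_force: [-0.0, 0.4, -0.6]
opening: 0.193
finger_force: 34.2
time: 25.98
eef_pos: [0.615, -0.1906, 0.141]
tcp_rot: [0.707, 0.707, 0.0, 0.001]
contact_force: [-1.3, -0.2, 0.5]
opening: 0.19
finger_force: 34.3
cover 1 xyz,yaw [ 0.616  -0.19    0.1612  0.0447] err 0.325
beaker 1 xyz,yaw [ 0.7381 -0.1324 -0.106   1.3972] err 0.141
[ 0.61502869 -0.19064289  0.14097113]
```

In the tool's units: 0.022 m / 0.8 = 0.0275, 0.021 m / 0.8 = 0.0263.

```bash
echo '[[0,0,0.0125,0,0,0,0.1],[0,0,0.0225,0,0,0,0.1],[0,0,0.0263,0,0,0,0.1],[0,0,0.0275,0,0,0,0.1],[0,0,0.0275,0,0,0,0.1]]' | python3 -m inch
echo '[[0,0,0.0013,0,0,0,0.1],[0,0,0.0025,0,0,0,0.1],[0,0,0.0025,0,0,0,0.1]]' | python3 -m inch
```

```text
time: 27.0
eef_pos: [0.6141, -0.1906, 0.1172]
tcp_rot: [0.707, 0.707, 0.0, 0.0]
contact_force: [0.4, -0.4, -0.6]
opening: 0.191
finger_force: 34.3
time: 27.38
eef_pos: [0.6141, -0.1906, 0.1153]
tcp_rot: [0.707, 0.707, 0.0, 0.0]
contact_force: [-0.1, 0.0, 0.3]
opening: 0.194
finger_force: 34.5
```

In the tool's units: 0.001 m / 0.8 = 0.0013.

```bash
echo '[[0,0,0.0013,0,0,0,0.1],[0,0,0.0013,0,0,0,0.1]]' | python3 -m inch
echo '[[0,0,0.0013,0,0,0,0.1],[0,0,0.0013,0,0,0,0.1]]' | python3 -m inch
```

```text
time: 27.62
eef_pos: [0.6143, -0.1907, 0.1152]
tcp_rot: [0.707, 0.707, 0.0, 0.0]
contact_force: [-1.4, 0.7, 4.9]
opening: 0.193
finger_force: 34.9
time: 27.88
eef_pos: [0.6145, -0.1908, 0.1152]
tcp_rot: [0.707, 0.707, 0.0, 0.001]
contact_force: [-3.1, 0.6, 7.5]
opening: 0.191
finger_force: 35.2
```

Units first: shifts go in shares of 800 mm and turns go in shares of 90 degrees. So -0.1765 m / 0.8 = -0.2206, -0.12 m / 0.8 = -0.15.

```bash
echo '[[0,0,-0.0025,0,0,0,0.3],[0,0,-0.0025,0,0,0,0.5],[0,0,-0.0025,0,0,0,0.5],[0,0,-0.0375,0,0,0,0.5],[0,0,-0.0875,0,0,0,0.8],[0,0,-0.1125,0,0,0,1],[0.05,-0.075,-0.1125,0,0,0,1],[0.0875,-0.15,-0.1125,0,0,0,1],[0.1288,-0.2206,-0.1125,0,0,0,1],[0.1288,-0.2206,-0.1125,0,0,0,1]]' | python3 -m inch
python3 - <<'E'
from h import *
for i in range(2): fit('cover',(.6145,-.1907,.137))
fit('cup',(.438,-.0878,0)); fit('balance',(.605,.2,0)); fit('balance',(.605,.2,0),fz=False)
r=ctrl.read_camera("side"); t=ctrl.read_camera("top")
for q,n in((r,"side"),(t,"top")):
  print(n,[(np.round(m["position"],3),round(m["conf"],2)) for m in ctrl.mark_of(n,"balance")])
b=t["pixels"][130:230,150:290,::-1]; b=cv2.resize(b,(400,286)); p=np.linspace(0,6.28,60)
c=(proj(t,np.c_[.604+.045*np.cos(p),.2+.045*np.sin(p),0*p+.056])-[150,130]+.5)*400/140; cv2.polylines(b,[c.astype(int)],True,(0,0,255))
a=cv2.resize(r["pixels"][140:320,370:520,::-1],(400,480)); d=cv2.resize(r["pixels"][120:220,230:350,::-1],(400,333),interpolation=cv2.INTER_CUBIC)
c=(proj(r,np.c_[.604+.045*np.cos(p),.2+.045*np.sin(p),0*p+.056])-[230,120]+.5)*400/120; cv2.polylines(d,[c.astype(int)],True,(0,0,255))
o=np.zeros((600,800,3),np.uint8); o[:480,:400]=a; o[:286,400:]=b; o[286:,400:]=d[:314]
cv2.imwrite("pics/d1.png",o)
E
```

```text
time: 29.12
eef_pos: [0.4342, -0.0856, 0.2014]
tcp_rot: [0.707, 0.707, -0.0, -0.001]
contact_force: [1.0, 0.4, -0.6]
opening: 1.0
finger_force: 0.0
cover 2 xyz,yaw [ 0.6147 -0.1902  0.1377  0.0204] err 0.02
cover 2 xyz,yaw [ 0.6143 -0.1908  0.1383  0.0232] err 0.019
cup 2 xyz,yaw [ 0.4376 -0.0861 -0.0034  0.0776] err 0.507
balance 1 xyz,yaw [ 0.6175  0.213  -0.0066 -0.0851] err 0.608
balance 2 xyz,yaw [ 0.6061  0.2014  0.0036 -0.1213] err 0.375
side [(array([0.607, 0.2  , 0.002]), 0.56)]
top [(array([ 0.601,  0.201, -0.001]), 0.62)]
```

View pics/d1.png

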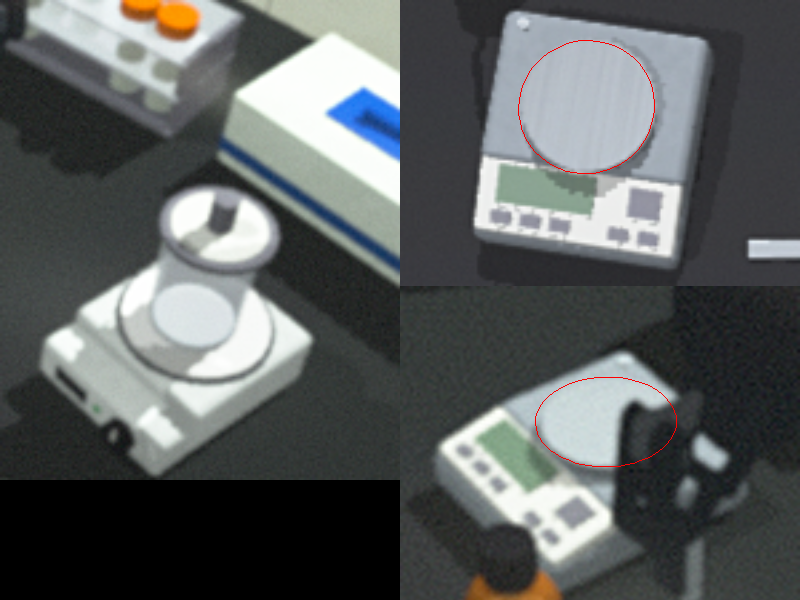

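The cover sits centred on the beaker (left half, knob at (222,210)). The pan circle at (0.604,0.200) matches both views. Now the cup, at (0.438,-0.088).

In the tool's units: 0.21 m / 0.8 = 0.2625, 0.205 m / 0.8 = 0.2563.

```bash
echo '[[0,0,0.0625,0,0,0,1],[0,0,0.125,0,0,0,1],[0,0,0.1875,0,0,0,1],[0,0,0.2375,0,0,0,0.9],[0,0,0.2563,0,0,0,0.85],[0,0,0.2625,0,0,0,0.85],[0,0,0.2625,0,0,0,0.85]]' | python3 -m inch
echo '[[0,0,0,0,0,0,0.6],[0,0,0,0,0,0,0.45],[0,0,0,0,0,0,0.35],[0,0,0,0,0,0,0.35],[0,0,0,0,0,0,0.35]]' | python3 -m inch 25
```

```text
time: 31.2
eef_pos: [0.4387, -0.0881, -0.0057]
tcp_rot: [0.707, 0.707, 0.0, 0.001]
contact_force: [0.3, 0.5, 0.5]
opening: 0.852
finger_force: 0.0
time: 31.82
eef_pos: [0.4386, -0.088, -0.0054]
tcp_rot: [0.707, 0.707, 0.0, 0.001]
contact_force: [-2.0, 0.8, 6.9]
opening: 0.484
finger_force: 25.2
```

In the tool's units: 0.2878 m / 0.8 = 0.3598, -0.18 m / 0.8 = -0.225.

```bash
echo '[[0,0,-0.05,0,0,0,0.35],[0,0,-0.125,0,0,0,0.35],[0,0,-0.1875,0,0,0,0.35],[0.0125,0.0125,-0.225,0,0,0,0.35],[0.075,0.05,-0.225,0,0,0,0.35],[0.1375,0.0875,-0.225,0,0,0,0.35],[0.2,0.125,-0.225,0,0,0,0.35],[0.2625,0.1625,-0.225,0,0,0,0.35],[0.325,0.1938,-0.225,0,0,0,0.35],[0.3598,0.2075,-0.225,0,0,0,0.35]]' | python3 -m inch
echo '[[0,0,0,0,0,0,0.35],[0,0,0.0625,0,0,0,0.35],[0,0,0.1125,0,0,0,0.35],[0,0,0.1375,0,0,0,0.35],[0,0,0.1463,0,0,0,0.35],[0,0,0.1463,0,0,0,0.35]]' | python3 -m inch
python3 - <<'E'
from h import *
e=ctrl.get_state()["eef_pos"]; print(e); fit('cup',(e[0],e[1],e[2]+.005))
E
```

```text
time: 33.08
eef_pos: [0.6041, 0.2028, 0.1728]
tcp_rot: [0.706, 0.708, 0.0, -0.0]
contact_force: [-0.4, -0.3, -0.4]
opening: 0.486
finger_force: 25.8
time: 33.83
eef_pos: [0.6043, 0.2, 0.0572]
tcp_rot: [0.707, 0.707, 0.001, 0.0]
contact_force: [-0.8, -0.2, -0.2]
opening: 0.486
finger_force: 25.8
[0.6042587  0.1999935  0.05716212]
cup 1 xyz,yaw [0.6094 0.1991 0.0611 0.0337] err 0.22
```

Underside ≈0.0626, with 6.6 mm to go to the pan.

In the tool's units: 0.005 m / 0.8 = 0.0063, 0.003 m / 0.8 = 0.0038.

```bash
echo '[[0,0,0.0038,0,0,0,0.35],[0,0,0.0063,0,0,0,0.35],[0,0,0.0063,0,0,0,0.35]]' | python3 -m inch
echo '[[0,0,0.0019,0,0,0,0.35],[0,0,0.0019,0,0,0,0.35]]' | python3 -m inch
echo '[[0,0,0.0013,0,0,0,0.35],[0,0,0.0013,0,0,0,0.35]]' | python3 -m inch
```

```text
time: 34.4
eef_pos: [0.6033, 0.2003, 0.0508]
tcp_rot: [0.707, 0.707, -0.0, -0.0]
contact_force: [-0.2, -0.1, -0.1]
opening: 0.483
finger_force: 25.8
time: 34.65
eef_pos: [0.6035, 0.2003, 0.0507]
tcp_rot: [0.707, 0.707, -0.0, -0.0]
contact_force: [-3.4, -0.2, 4.8]
opening: 0.48
finger_force: 26.2
time: 34.9
eef_pos: [0.6036, 0.2003, 0.0507]
tcp_rot: [0.707, 0.707, -0.0, -0.0]
contact_force: [-5.6, -1.0, 9.1]
opening: 0.484
finger_force: 26.5
```

In the tool's units: -0.18 m / 0.8 = -0.225, -0.16 m / 0.8 = -0.2.

```bash
echo '[[0,0,-0.0025,0,0,0,0.6],[0,0,-0.0025,0,0,0,0.9],[0,0,-0.0025,0,0,0,1],[0,0,-0.05,0,0,0,1],[0,0,-0.125,0,0,0,1],[0,0,-0.2,0,0,0,1],[0,0,-0.225,0,0,0,1],[0.075,0,-0.225,0,0,0,1],[0.15,0,-0.225,0,0,0,1],[0.15,0,-0.225,0,0,0,1]]' | python3 -m inch
python3 - <<'E'
from h import *
for i in range(2): fit('cup',(.604,.2,.056)); fit('bottle',(.436,.0905,0))
fit('stirrer',(.615,-.191,0),fz=False)
E
```

```text
time: 36.15
eef_pos: [0.602, 0.3237, 0.2264]
tcp_rot: [0.705, 0.709, -0.001, -0.001]
contact_force: [-0.4, -0.1, 0.2]
opening: 1.001
finger_force: 0.0
cup 2 xyz,yaw [0.6038 0.1997 0.0558 0.0163] err 0.014
bottle 2 xyz,yaw [ 0.4353  0.0889 -0.0008  0.1099] err 0.019
cup 2 xyz,yaw [0.6047 0.2002 0.055  0.0224] err 0.025
bottle 2 xyz,yaw [ 4.339e-01  8.880e-02 -3.000e-04  6.140e-02] err 0.027
stirrer 2 xyz,yaw [ 0.6134 -0.191   0.0153 -0.1195] err 0.457
```

The cup stands in the middle of the pan. Bottle at (0.435,0.0895): grasp it by the cap.

In the tool's units: -0.2305 m / 0.8 = -0.2881, -0.169 m / 0.8 = -0.2113.

```bash
echo '[[-0.0625,-0.0463,0,0,0,0,0.8],[-0.125,-0.0913,0,0,0,0,0.8],[-0.1875,-0.1375,0,0,0,0,0.8],[-0.25,-0.1838,0,0,0,0,0.75],[-0.2881,-0.2113,0,0,0,0,0.75],[-0.2881,-0.2113,0,0,0,0,0.75],[-0.2881,-0.2113,0.0625,0,0,0,0.75],[-0.2881,-0.2113,0.125,0,0,0,0.75],[-0.2881,-0.2113,0.1813,0,0,0,0.75],[-0.2881,-0.2113,0.1906,0,0,0,0.75]]' | python3 -m inch
echo '[[0,0,0,0,0,0,0.75],[0,0,0,0,0,0,0.5],[0,0,0,0,0,0,0.35],[0,0,0,0,0,0,0.2],[0,0,0,0,0,0,0.2],[0,0,0,0,0,0,0.2]]' | python3 -m inch 50
```

```text
time: 38.4
eef_pos: [0.4321, 0.0904, 0.073]
tcp_rot: [0.707, 0.707, -0.002, -0.003]
contact_force: [-0.2, -0.6, -1.1]
opening: 0.751
finger_force: 0.0
time: 39.15
eef_pos: [0.436, 0.0897, 0.0784]
tcp_rot: [0.707, 0.707, 0.001, 0.001]
contact_force: [-1.1, 0.1, 6.7]
opening: 0.357
finger_force: 49.1
```

In the tool's units: 0.192 m / 0.8 = 0.24, -0.1765 m / 0.8 = -0.2206.

```bash
echo '[[0,0,-0.0375,0,0,0,0.2],[0,0,-0.0875,0,0,0,0.2],[0,0,-0.125,0,0,0,0.2],[-0.025,0.0275,-0.1375,0,0,0,0.2],[-0.0625,0.0675,-0.1375,0,0,0,0.2],[-0.1,0.1088,-0.1375,0,0,0,0.2],[-0.1375,0.15,-0.1375,0,0,0,0.2],[-0.175,0.19,-0.1375,0,0,0,0.2],[-0.2063,0.225,-0.1375,0,0,0,0.2],[-0.2206,0.24,-0.1375,0,0,0,0.2]]' | python3 -m inch
echo '[[0,0,0,0,0,0,0.2],[0,0,0.0375,0,0,0,0.2],[0,0,0.0813,0,0,0,0.2],[0,0,0.1125,0,0,0,0.2],[0,0,0.125,0,0,0,0.2],[0,0,0.1288,0,0,0,0.2],[0,0,0.1288,0,0,0,0.2]]' | python3 -m inch
python3 - <<'E'
from h import *
e=ctrl.get_state()["eef_pos"]; print(e); fit('bottle',(e[0],e[1],e[2]-.078))
E
```

```text
time: 40.4
eef_pos: [0.6272, -0.0881, 0.1856]
tcp_rot: [0.708, 0.707, -0.0, -0.0]
contact_force: [-0.5, -0.1, -1.9]
opening: 0.358
finger_force: 50.3
time: 41.28
eef_pos: [0.6271, -0.0867, 0.0844]
tcp_rot: [0.707, 0.707, 0.0, 0.001]
contact_force: [0.5, -0.6, -1.8]
opening: 0.35
finger_force: 50.3
[ 0.6271247  -0.08668578  0.08441173]
bottle 1 xyz,yaw [ 0.6323 -0.0864 -0.      0.0506] err 0.111
```

In the tool's units: 0.005 m / 0.8 = 0.0063, 0.004 m / 0.8 = 0.005.

```bash
echo '[[0,0,0.0025,0,0,0,0.2],[0,0,0.005,0,0,0,0.2],[0,0,0.0063,0,0,0,0.2],[0,0,0.0063,0,0,0,0.2]]' | python3 -m inch
echo '[[0,0,0.0013,0,0,0,0.2],[0,0,0.0019,0,0,0,0.2],[0,0,0.0019,0,0,0,0.2]]' | python3 -m inch
```

```text
time: 41.98
eef_pos: [0.6265, -0.0869, 0.0786]
tcp_rot: [0.707, 0.707, -0.0, -0.0]
contact_force: [-1.7, -0.4, 2.0]
opening: 0.358
finger_force: 50.7
time: 42.35
eef_pos: [0.6268, -0.087, 0.0785]
tcp_rot: [0.707, 0.707, -0.0, 0.0]
contact_force: [-3.5, 0.3, 7.1]
opening: 0.352
finger_force: 51.4
```

In the tool's units: -0.2 m / 0.8 = -0.25, -0.13 m / 0.8 = -0.1625.

```bash
echo '[[0,0,-0.0025,0,0,0,0.5],[0,0,-0.0025,0,0,0,0.7],[0,0,-0.0025,0,0,0,0.7],[0,0,-0.05,0,0,0,0.7],[0,0,-0.1125,0,0,0,0.7],[0,0,-0.1625,0,0,0,0.7],[0,-0.075,-0.1625,0,0,0,1],[-0.0375,-0.15,-0.1625,0,0,0,1],[-0.0875,-0.2125,-0.1625,0,0,0,1],[-0.16,-0.25,-0.1625,0,0,0,1]]' | python3 -m inch
python3 - <<'E'
from h import *
for i in range(2): fit('bottle',(.627,-.087,0)); fit('jar',(.397,-.2151,0))
E
```

```text
time: 43.6
eef_pos: [0.4289, -0.2075, 0.2065]
tcp_rot: [0.706, 0.708, 0.0, 0.0]
contact_force: [1.3, -1.1, 0.1]
opening: 1.0
finger_force: 0.0
bottle 2 xyz,yaw [ 0.6267 -0.0877 -0.0068  0.1564] err 0.587
jar 1 xyz,yaw [ 0.3984 -0.2149 -0.0015  0.0602] err 0.015
bottle 2 xyz,yaw [ 0.6297 -0.0883 -0.022   0.1468] err 0.383
jar 1 xyz,yaw [ 0.3978 -0.2154  0.      0.0132] err 0.015
```

In the tool's units: 0.1995 m / 0.8 = 0.2494, -0.0295 m / 0.8 = -0.0369.

```bash
echo '[[0,-0.0369,0,0,0,0,1],[0,-0.0369,0.0375,0,0,0,1],[0,-0.0369,0.1125,0,0,0,1],[0,-0.0369,0.1875,0,0,0,1],[0,-0.0369,0.2375,0,0,0,1],[0,-0.0369,0.2494,0,0,0,1],[0,-0.0369,0.2494,0,0,0,1],[0,-0.0369,0.2494,0,0,0,1]]' | python3 -m inch
echo '[[0,0,0,0,0,0,0.7],[0,0,0,0,0,0,0.5],[0,0,0,0,0,0,0.45],[0,0,0,0,0,0,0.45],[0,0,0,0,0,0,0.45]]' | python3 -m inch 45
```

```text
time: 45.4
eef_pos: [0.4027, -0.2089, 0.0093]
tcp_rot: [0.707, 0.707, 0.0, 0.002]
contact_force: [0.4, -0.6, -0.3]
opening: 0.999
finger_force: 0.0
time: 46.02
eef_pos: [0.4016, -0.2083, 0.0085]
tcp_rot: [0.707, 0.707, -0.0, 0.001]
contact_force: [-2.4, 1.0, 6.0]
opening: 0.596
finger_force: 45.8
```

The gripper sits about 7 mm off the jar's centre in y because the last transit ended short. Reopening, shifting and regripping.

In the tool's units: -0.007 m / 0.8 = -0.0088, -0.004 m / 0.8 = -0.005.

```bash
echo '[[0,0,0,0,0,0,0.8],[0,0,0,0,0,0,0.9],[0,0,0,0,0,0,0.9],[-0.005,-0.0025,0,0,0,0,0.9],[-0.0088,-0.0025,0,0,0,0,0.9],[-0.0088,-0.0025,0,0,0,0,0.9],[-0.0088,-0.0025,0,0,0,0,0.9]]' | python3 -m inch
echo '[[0,0,0,0,0,0,0.7],[0,0,0,0,0,0,0.5],[0,0,0,0,0,0,0.45],[0,0,0,0,0,0,0.45],[0,0,0,0,0,0,0.45]]' | python3 -m inch 45
python3 - <<'E'
from h import *
e=ctrl.get_state()["eef_pos"]; print(e); fit('jar',(.4,-.215,0))
fit('bottle',(.627,-.087,0))
E
```

```text
time: 46.9
eef_pos: [0.3991, -0.2146, 0.0071]
tcp_rot: [0.707, 0.707, 0.0, -0.0]
contact_force: [-0.1, 0.0, 0.3]
opening: 0.894
finger_force: 0.0
time: 47.52
eef_pos: [0.3991, -0.2146, 0.0074]
tcp_rot: [0.707, 0.707, -0.0, -0.0]
contact_force: [-2.5, 1.5, 5.0]
opening: 0.589
finger_force: 46.7
[ 0.39906933 -0.21462424  0.00738362]
jar 1 xyz,yaw [ 0.5416 -0.134  -0.2777  1.5516] err 0.251Traceback (most recent call last):
  File "<stdin>", line 3, in <module>
  File "h.py", line 34, in fit
    o=minimize(f,p0,method='Nelder-Mead',options=dict(initial_simplex=d,xatol=1e-4,fatol=1e-4))
    res = _minimize_neldermead(fun, x0, args, callback, bounds=bounds,
                               **options)
    fsim[k] = func(sim[k])
              ~~~~^^^^^^^^
    fx = function(np.copy(x), *(wrapper_args + args))
  File "h.py", line 32, in f
    return v/len(o)
           ~^~~~~~~
ZeroDivisionError: division by zero
```

In the tool's units: 0.2996 m / 0.8 = 0.3745, 0.191 m / 0.8 = 0.2388.

```bash
echo '[[0,0,-0.05,0,0,0,0.45],[0,0,-0.125,0,0,0,0.45],[0.0125,0.0075,-0.175,0,0,0,0.45],[0.0625,0.04,-0.1875,0,0,0,0.45],[0.125,0.08,-0.1875,0,0,0,0.45],[0.1875,0.12,-0.1875,0,0,0,0.45],[0.25,0.16,-0.1875,0,0,0,0.45],[0.3125,0.2,-0.1875,0,0,0,0.45],[0.3745,0.2388,-0.1875,0,0,0,0.45],[0.3745,0.2388,-0.1875,0,0,0,0.45]]' | python3 -m inch
echo '[[0,0,0,0,0,0,0.45],[0,0,0,0,0,0,0.45]]' | python3 -m inch
python3 - <<'E'
from h import *
e=ctrl.get_state()["eef_pos"]; print(e); fit('jar',(e[0],e[1],e[2]-.0074)); fit('bottle',(.627,-.087,0))
E
```

```text
time: 49.18
eef_pos: [0.5909, 0.0886, 0.1555]
tcp_rot: [0.705, 0.709, 0.0, -0.001]
contact_force: [-0.3, -0.5, -0.9]
opening: 0.595
finger_force: 47.5
time: 49.42
eef_pos: [0.5895, 0.0841, 0.1566]
tcp_rot: [0.708, 0.707, -0.0, -0.0]
contact_force: [-0.2, 0.5, -0.7]
opening: 0.594
finger_force: 47.5
[0.58947009 0.08405308 0.15659545]
jar 1 xyz,yaw [0.5915 0.0817 0.1473 0.0765] err 0.318
bottle 2 xyz,yaw [ 0.6257 -0.0876 -0.0015  0.0806] err 0.025
```

The bottle stands at (0.626,-0.088), as planned. Lowering the jar.

In the tool's units: 0.145 m / 0.8 = 0.1813, 0.14 m / 0.8 = 0.175.

```bash
echo '[[0,0.0006,0.05,0,0,0,0.45],[0,0.0006,0.1125,0,0,0,0.45],[0,0.0006,0.1563,0,0,0,0.45],[0,0.0006,0.175,0,0,0,0.45],[0,0.0006,0.1813,0,0,0,0.45],[0,0.0006,0.1813,0,0,0,0.45],[0,0.0006,0.1813,0,0,0,0.45]]' | python3 -m inch
echo '[[0,0,0.0025,0,0,0,0.45],[0,0,0.0044,0,0,0,0.45],[0,0,0.0044,0,0,0,0.45]]' | python3 -m inch
```

```text
time: 50.7
eef_pos: [0.5921, 0.085, 0.014]
tcp_rot: [0.707, 0.707, 0.001, 0.001]
contact_force: [-0.4, 0.8, -0.8]
opening: 0.592
finger_force: 47.5
time: 51.08
eef_pos: [0.5904, 0.0851, 0.0085]
tcp_rot: [0.707, 0.707, -0.0, -0.0]
contact_force: [0.5, -0.2, -1.0]
opening: 0.595
finger_force: 47.5
```

In the tool's units: 0.001 m / 0.8 = 0.0013.

```bash
echo '[[0,0,0.0013,0,0,0,0.45],[0,0,0.0013,0,0,0,0.45]]' | python3 -m inch
echo '[[0,0,0.0013,0,0,0,0.45],[0,0,0.0013,0,0,0,0.45]]' | python3 -m inch
```

```text
time: 51.32
eef_pos: [0.5906, 0.0851, 0.0076]
tcp_rot: [0.707, 0.707, -0.0, -0.0]
contact_force: [0.2, -0.9, -0.8]
opening: 0.592
finger_force: 47.5
time: 51.58
eef_pos: [0.5907, 0.0851, 0.0074]
tcp_rot: [0.707, 0.707, -0.0, -0.0]
contact_force: [-3.5, 0.6, 5.5]
opening: 0.598
finger_force: 47.9
```

Seated. Release, rise straight up and check everything.

In the tool's units: -0.28 m / 0.8 = -0.35, -0.25 m / 0.8 = -0.3125.

```bash
echo '[[0,0,-0.0025,0,0,0,0.8],[0,0,-0.0025,0,0,0,0.9],[0,0,-0.0025,0,0,0,0.9],[0,0,-0.0375,0,0,0,0.9],[0,0,-0.1,0,0,0,0.9],[0,0,-0.175,0,0,0,0.9],[0,0,-0.25,0,0,0,0.9],[0,0,-0.3125,0,0,0,0.9],[0,0,-0.35,0,0,0,0.9],[0,0,-0.35,0,0,0,0.9]]' | python3 -m inch
echo '[[0.075,-0.025,0,0,0,0,1],[0.15,-0.05,0,0,0,0,1],[0.225,-0.075,0,0,0,0,1],[0.3,-0.1,0,0,0,0,1],[0.375,-0.125,0,0,0,0,1],[0.4375,-0.15,0,0,0,0,1],[0.4375,-0.15,0,0,0,0,1],[0.4375,-0.15,0,0,0,0,1]]' | python3 -m inch
python3 - <<'E'
from h import *
G=dict(beaker=(.6145,-.191,.055),cover=(.6145,-.191,.137),cup=(.604,.2,.056),bottle=(.626,-.087,0),jar=(.590,.085,0),tube=(.405,.215,0))
for n,g in G.items():
    try: fit(n,g)
    except ZeroDivisionError: print(n,'no mask')
for c in("top","side"): print([np.round(m["position"],3) for m in ctrl.mark_of(c,"spatula")])
cv2.imwrite("pics/e1.png",ctrl.read_camera("top")["pixels"][:,:,::-1])
E
```

```text
time: 52.82
eef_pos: [0.5921, 0.085, 0.2902]
tcp_rot: [0.707, 0.707, 0.002, 0.003]
contact_force: [-0.9, 0.6, 0.0]
opening: 0.898
finger_force: 0.0
time: 53.82
eef_pos: [0.47, 0.4346, 0.2841]
tcp_rot: [0.707, 0.707, -0.002, -0.0]
contact_force: [-0.1, -0.7, -0.0]
opening: 0.998
finger_force: 0.0
beaker 1 xyz,yaw [ 0.6091 -0.1942  0.024   0.683 ] err 0.704
cover 2 xyz,yaw [ 0.6162 -0.1912  0.1352  0.1141] err 0.032
cup 2 xyz,yaw [0.6045 0.2001 0.055  0.034 ] err 0.04
bottle 2 xyz,yaw [ 0.6263 -0.0873 -0.002   0.0982] err 0.02
jar 2 xyz,yaw [ 5.888e-01  8.370e-02 -5.000e-04  8.490e-02] err 0.02
tube 2 xyz,yaw [4.046e-01 2.142e-01 1.000e-04 4.730e-02] err 0.048
[array([ 0.522, -0.002,  0.001])]
[array([ 0.524,  0.006, -0.003]), array([ 0.61 , -0.186,  0.052])]
```

View pics/e1.png

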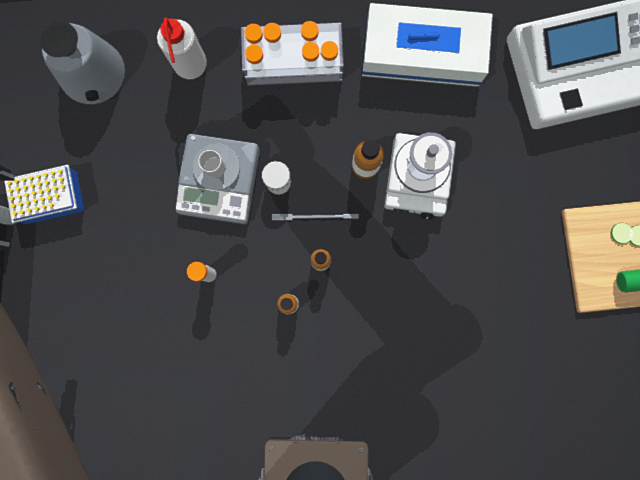

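The picture shows everything in place: cup on the pan (210,160), jar (276,178), bottle (367,158), and covered beaker on the stirrer (430,155). The tube (197,271) and spatula (315,216) have not moved. Handing in.

```bash
python3 -c "
from plant import ctrl; print(ctrl.sign_off())"
```

```text
the job is handed in; nothing more can be done
None
```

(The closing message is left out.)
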